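# Seat the charged battery pack in the handpiece charging dock

## Task

Fit the charged battery pack (blue grip) into the empty bay of the white dock: hook its nose tongue under the dock's blue lip with the tail raised, then rock the tail down and press it until the orange catch snaps over the tail foot and the pack lies flat on the bay floor. Let go of it, and leave the spent pack (red grip) and everything else on the bench where they are.

Things in the scene. Friction and masses are not known exactly. Their poses are not given: they have to be found in the camera images.
- pack: Loose battery pack, 0.3 to 0.55 kg, lying flat. Origin: underside centre of main block, z up, nose to -x. In mm: black main block x -50..50, y -29..29, z 0..24; grey nose tongue x -68..-50, y -20..20, z 0..8; grey tail foot x 50..56, y -25..25, z 0..10; blue ribbed grip block x -32..16, y -20..20, z 24..58. Behind the grip the block's top (z 24) is free.
- spent_pack: Spent battery pack with a red grip, not to be used: loose, lying flat, same shape, size and frame as the charged pack.
- pack_nose (a point): Lower edge of the charged pack's tongue tip, at (-68, 0, 0) mm in the pack's frame.
- pack_tail (a point): Point on the charged pack's flat top behind the grip, at (37, 0, 24) mm in the pack's frame: a good place to press.
- dock: White dock fixed to the bench, 192 x 88 mm, open-topped bay. Origin: bay floor, 30 mm above the bench, where the seated pack's origin lies; same axes as the seated pack (nose end -x). In mm: bay 60.5 wide, side walls straight to z 14, then flaring at 45 degrees to y +-36.25 at z 20, their top. Tail end wall at x 57.5, 20 high, 10.5 high behind the catch.
- bay_floor (a point): The dock's origin, on the bay floor. Because of the lip and catch the pack cannot go in level: the nose must go down first. With the tongue at the slot's end the tail foot meets the catch at a tilt of about 0.13 rad; the pack's weight does not open it, a push of about 4 to 12 N down on the tail does.
- slot_end (a point): Foot of the slot's end wall, (-69, 0, 0) mm in the dock's frame; the seated nose lies 0 to 2.5 mm before it. The slot (48 wide, z 0..12) lies under a blue lip bar, x -69..-58, z 12..17; beyond it the solid console is 17 high, to x -112. The tongue fits in fully at tilts up to about 0.3 rad.
- catch (a joint): Orange spring catch, 28 mm wide, at the middle of the bay's tail end. m: 0 = sprung forward (nose at x 52.5, z 13 mm in the dock's frame, its steep slippery ramp rising to x 57.5, z 22), up to 0.006 = pushed out along the dock's +x. Spring 4 N to 9 N. It snaps back to 0 in the last 3 mm, once the foot is below it.
- model: Plaster tooth model on a yellow base, 70 x 66 x 45 mm, loose bystander; origin under its centre.
- bowl: Green mixing bowl, 124 mm across, 75 mm high, loose bystander; origin under its centre.
- jar: Amber jar, 64 mm across, 85 mm high, loose bystander; origin under its centre.
- spatula: Spatula, 190 mm long, loose bystander lying on the bench.
- brush: Brush, 170 mm long, loose bystander lying on the bench.
- bur_block: Aluminium block 70 x 50 x 25 mm with burs standing in it (52 mm high in all), loose bystander; origin under its centre.
Things that resemble listed ones, but are neither listed nor needed, are in the scene too. Leave any yellow look-alike of the pack alone.

How it is judged:
By the outcome, as a careful person would: the job done as asked, in the order asked, and still so for the second after the job is handed in, with the robot touching nothing.
It also fails if it takes over 45 s, if anything falls off the work surface, if the arm or the gripper's body presses on something with over 40 N, if the wrist force passes 120 N, or if a joint passes its speed limit or range.

## Robot

A 6-joint arm with a two-finger parallel gripper is mounted at the origin on the work surface. World frame = base frame: x ahead of the robot, y to its left, z up, the work surface at z = 0. Lengths are in m, angles in rad, forces in N, time in s.
With the tool pointing down it reaches from about 0.35 to 1 m from the base axis. Payload 7.1 kg.
Tool frame: the origin (TCP) lies midway between the tips of the shut fingers; the grasp point (between the pads) lies 19 mm behind it; z points along the fingers, y is the line along which they close (so a half turn about z gives the same grasp; the last joint's range is limited). The gripper opens to 85 mm and grips with 20 to 120 N. Pads are 22 mm wide; open, the fingers measure 114 mm over their backs; the gripper's body (76 mm by 85 mm) begins 54 mm behind the grasp point. The pads swing forward as they close: fully open they stand 13 mm farther back than shut.
Start: joints at [-1.18, 0.423, 1.63, -0, 1.089, -0.019], TCP at [0.249, -0.573, 0.231] pointing down, gripper open.
Joint ranges: [-3, 3], [-0.9, 2.11], [0.09, 2.58], [-1.31, 4.45], [0.11, 2.69], [-2.54, 2.54]. Speed limits (rad/s): [2.39, 2.39, 3.01, 3.14, 3.14, 3.14].

## Interface

Orientations are given as a unit quaternion [w, x, y, z].
In Python, from cell import manip gives the robot as it stands. The module is installed in compiled form; this text tells all that it offers.
- The arm moves only by the shell command python3 -m pendant 'ROWS' [OPENING] [FORCE]. ROWS is JSON, one flat list of numbers, 4 for each row, row after row: the shift along the tool's x, y, z as a fraction of full scale, then the turn about the tool's z as a fraction of full scale. A call has 1 to 10 rows; each row shifts and turns the commanded pose from where the row before left it, along the tool's axes as they then stand; what a row does not reach is not made up. Full scale, the value 1, is 30 mm for a shift and pi/4 rad for a turn. A row lasts 1/10 s, in which the tool goes at most 50 mm and 8.59 degrees, less where a joint would pass 70% of its speed; a pose out of reach is approached as far as the arm can. A call with a number of a shift or a turn outside -1 to 1 is refused whole. A call with a gripper value outside its range is refused whole. OPENING is the gripper command: -1 is fully open, 1 is shut, values between are in proportion, set as the call begins (- or left out, the last holds). The fingers move at their own pace and stop on an object; FORCE is the grip in N (left out, the last holds). Time passes only in rows, so rows that do not move let the fingers close. It gives the time, the measured TCP pose, the force, the opening and the grip force at its end, in the units of the state.
- manip.read_state(): the state, without advancing time (a new reading comes with each control period).
- manip.grab_frame(name): name is "scene" or "top" or "wrist"; returns (picture, depth): 384x512x3 uint8, red, green, blue; 384x512 float32, m along the optical axis (not along the pixel's ray), 0 where there is no reading.
- manip.get_calibration(name): a dict with "K" (3x3 intrinsics, pixels), "cam_to_world" (4x4, takes a point from camera to world coordinates). Camera axes: x right, y up, looking along -z (the intrinsics and any distortion apply to the point x, -y, -z); pixel columns grow to the right and rows downward; lengths in m; the calibration is good to about 2 mm. A picture is of the moment at which its call begins: read the wrist's pose just before it. get_calibration takes no time and is no camera call; for the wrist camera it gives the pose at the moment of the call.
- manip.finish_job(): hands the job in; it is judged then, once.
Trained networks look in the newest picture that a camera, given by its name, has taken for a name from the list of things; names that differ only in an ending like _2 or _b are one class to them, and where a whole thing is asked for, a point or a joint stands for the part that bears it (a point fixed in the world has none). Each returns a list of dicts, best first, with "confidence" (0 to 1); they miss things now and then, are a little off and sometimes report something else, mostly with a low value. They report only what shows in the picture. A call takes as long as a camera call. They do not tell look-alikes from the thing itself.
- manip.look_for(target, camera): "rect" ([left, top, right, bottom] in pixels, round what is visible of it).
- manip.tip_of(target, camera): "point" ([column, row] in pixels: a listed point, or the origin of a listed thing).
The state is a dict: "t": time; "joints": joint angles; "qvel": joint speeds; "joint_efforts": joint torques, N m; "eef_pos": TCP position; "orientation": TCP orientation; "contact_force": force on the tool from outside, world axes, zero at the start; "moment": the same for the moment, N m; "opening": opening from 0.0 (shut) to 1.0 (fully open); "grasp_force": force on a finger pad.
Only numpy, scipy, OpenCV 4.12 (cv2) and the standard library are available. Lean on these libraries where they do the work, as an engineer would, in place of code of your own. Each camera call takes 0.05 s, during which the arm holds its last target. There are 200 camera calls.

## Working session

There is one attempt and no reset: what is moved stays moved. The work goes in short steps, Python scripts to look and compute and a shell command to move; the robot and the scene stay as the last step left them, time stands still between calls to the robot, and variables do not carry over. Pictures are saved under pics/ and viewed, at most 10 in all, crops included, and the job is handed in when it is done.

```bash
mkdir -p pics; cat > h.py <<'E'
import numpy as np, cv2
from cell import manip
def snap(n,f):
    p,d=manip.grab_frame(n); cv2.imwrite(f'pics/{f}.png',p[:,:,::-1]); return p,d
def world(n,d,uv,cal=None):
    c=cal or manip.get_calibration(n); K=c['K'];T=c['cam_to_world']
    uv=np.atleast_2d(uv); out=[]
    for u,v in uv:
        z=d[int(round(v)),int(round(u))]
        out.append(T@np.array([(u-K[0][2])/K[0][0]*z,-(v-K[1][2])/K[1][1]*z,-z,1]))
    return np.array(out)[:,:3]
def onplane(n,uv,h,cal=None):
    c=cal or manip.get_calibration(n); K=np.array(c['K']);T=np.array(c['cam_to_world'])
    r=T[:3,:3]@np.array([(uv[0]-K[0,2])/K[0,0],-(uv[1]-K[1,2])/K[1,1],-1]); o=T[:3,3]
    return o+r*(h-o[2])/r[2]
E
python3 - <<'E'
from h import *
np.set_printoptions(precision=3,suppress=True)
p,d=snap('top','top1'); c=manip.get_calibration('top'); print(c)
for t in ['pack','spent_pack','dock','model','bowl','jar','spatula','brush','bur_block']:
    print(t,[(np.round(x['rect']),round(x['confidence'],2)) for x in manip.look_for(t,'top')])
for t in ['pack','pack_nose','pack_tail','bay_floor','slot_end','catch']:
    for x in manip.tip_of(t,'top'):
        print(t,np.round(x['point']),round(x['confidence'],2),world('top',d,x['point'])[0])
s=manip.read_state(); print(s['eef_pos'],s['orientation'],s['t'],manip.get_calibration('wrist'))
E
```

```text
{'K': array([[386.04 ,   0.   , 252.378],
       [  0.   , 386.04 , 194.667],
       [  0.   ,   0.   ,   1.   ]]), 'cam_to_world': array([[ 0.017,  0.993, -0.12 ,  0.37 ],
       [-1.   ,  0.016, -0.013, -0.032],
       [-0.011,  0.12 ,  0.993,  1.102],
       [ 0.   ,  0.   ,  0.   ,  1.   ]])}
pack [(array([136., 162., 155., 207.]), 0.97), (array([ 77., 188., 122., 220.]), 0.64)]
spent_pack [(array([185., 149., 214., 191.]), 0.73)]
dock [(array([251., 143., 304., 216.]), 0.94)]
model [(array([213.,  94., 247., 126.]), 0.93)]
bowl [(array([141.,  84., 187., 121.]), 0.79)]
jar [(array([377., 179., 412., 204.]), 0.76), (array([112., 248., 163., 297.]), 0.44)]
spatula [(array([337., 244., 384., 308.]), 0.9)]
brush [(array([113., 249., 162., 298.]), 0.88), (array([336., 244., 383., 310.]), 0.35)]
bur_block [(array([282.,  88., 308., 115.]), 0.72)]
pack [149. 184.] 0.67 [0.524 0.272 0.038]
pack_nose [ 80. 211.] 0.98 [0.448 0.474 0.009]
pack_nose [146. 202.] 0.74 [0.478 0.287 0.007]
pack_tail [110. 198.] 0.97 [0.485 0.384 0.024]
pack_tail [147. 170.] 0.77 [0.568 0.284 0.024]
bay_floor [279. 173.] 0.59 [ 0.563 -0.091  0.029]
slot_end [269. 197.] 0.9 [ 0.491 -0.065  0.048]Traceback (most recent call last):
  File "<stdin>", line 7, in <module>
ValueError: it knows: bay_floor, bowl, brush, bur_block, dock, jar, model, pack, pack_nose, pack_tail, slot_end, spatula, spent_pack
```

View pics/top1.png

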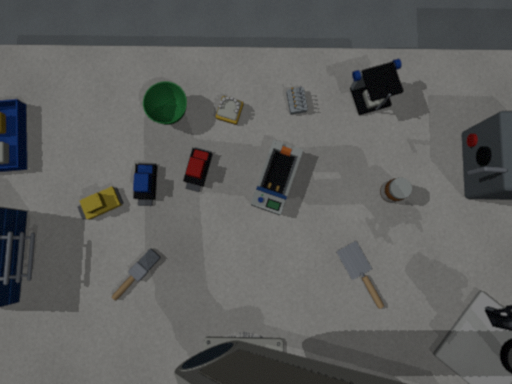

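```bash
python3 - <<'E'
from h import *
np.set_printoptions(precision=4,suppress=True)
p,d=manip.grab_frame('top'); c=manip.get_calibration('top')
cv2.imwrite('pics/crop1.png',cv2.resize(p[130:230,60:320,::-1],None,fx=3,fy=3,interpolation=cv2.INTER_CUBIC))
def cloud(u0,v0,u1,v1):
    g=[(u,v) for v in range(v0,v1) for u in range(u0,u1)]
    return np.array(g),world('top',d,g,c)
for nm,box,lo,hi in [('grip',(130,155,162,210),.05,.066),('block',(130,155,162,210),.017,.03),('dockwall',(245,138,310,222),.042,.06),('dockall',(245,138,310,222),.015,.06)]:
    g,P=cloud(*box); m=(P[:,2]>lo)&(P[:,2]<hi)
    r=cv2.minAreaRect((P[m,:2]*1000).astype(np.float32)); print(nm,m.sum(),r,np.median(P[m,2]))
s=manip.read_state(); print(s['eef_pos'],s['orientation'],s['t']);print(manip.get_calibration('wrist'))
E
```

```text
grip 270 ((526.986083984375, 290.1215515136719), (42.25840377807617, 48.762577056884766), 86.9991455078125) 0.05760582100265266
block 429 ((534.8658447265625, 289.7139892578125), (59.335575103759766, 99.54673767089844), 88.92668151855469) 0.02358621178652731
dockwall 1261 ((549.8230590820312, -84.70584106445312), (87.86137390136719, 192.0043487548828), 71.56270599365234) 0.04737328355379278
dockall 2195 ((550.4053344726562, -84.89994049072266), (87.86137390136719, 193.24046325683594), 71.56270599365234) 0.044484511017436335
[ 0.249  -0.5732  0.2313] [-0.      0.9791  0.2035 -0.    ] 0.8
{'K': array([[318.8684,   0.    , 257.4609],
       [  0.    , 318.8684, 195.4562],
       [  0.    ,   0.    ,   1.    ]]), 'cam_to_world': array([[ 0.3994,  0.8734,  0.2786,  0.3212],
       [-0.9168,  0.3801,  0.1226, -0.5417],
       [ 0.0012, -0.3043,  0.9526,  0.3747],
       [ 0.    ,  0.    ,  0.    ,  1.    ]])}
```

View pics/crop1.png

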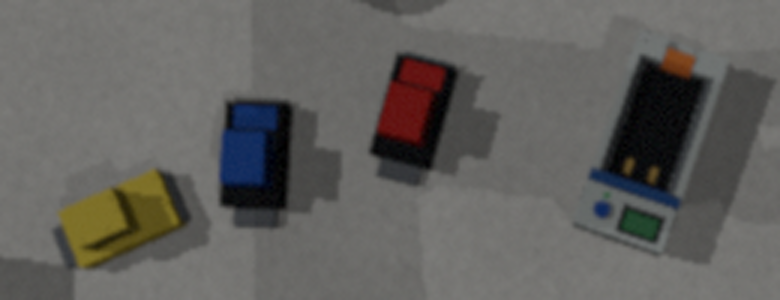

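The blue-grip pack at pixel (145,182) is the charged one. The red pack at (198,167) is spent, the yellow one at (100,202) is a decoy, and the crop confirms this. The dock is at (277,180), with its orange catch at the far end.

```bash
R='' ; python3 -m pendant '[0.87,-0.99,0,0, 0.87,-0.99,0,0, 0.87,-0.99,0,0, 0.87,-0.99,0,0, 0.87,-0.99,0,0, 0.87,-0.99,0,0, 0.87,-0.99,0,0, 0.87,-0.99,0,0, 0.87,-0.99,0,0, 0.87,-0.99,0,0]' -1
python3 -m pendant '[0.87,-0.99,0,0, 0.87,-0.99,0,0, 0.87,-0.99,0,0, 0.87,-0.99,0,0, 0.87,-0.99,0,0, 0.87,-0.99,0,0, 0.87,-0.99,0,0, 0.87,-0.99,0,0, 0.87,-0.99,0,0, 0.87,-0.99,0,0]'
```

```text
t: 1.8
eef_pos: [0.3704, -0.1954, 0.2316]
orientation: [0.0, 0.979, 0.203, 0.0]
contact_force: [0.8, 0.3, 1.1]
opening: 1.002
grasp_force: 0.0
t: 2.8
eef_pos: [0.4915, 0.1814, 0.2315]
orientation: [0.0, 0.979, 0.204, 0.0]
contact_force: [0.3, -0.4, 0.4]
opening: 1.002
grasp_force: 0.0
```

```bash
python3 -m pendant '[0.84,-0.95,0.4,0, 0.84,-0.95,0.4,0, 0.84,-0.95,0.4,0, 0,0,0,0.19, 0,0,0,0.19, 0,0,0,0.19, 0,0,0,0]'
cat >> h.py <<'E'
def rectfit(c,d,lo,hi,box,cen,rad):
    K=np.array(c['K']);T=np.array(c['cam_to_world']);u,v=np.meshgrid(np.arange(512),np.arange(384))
    P=np.stack([(u-K[0,2])/K[0,0]*d,-(v-K[1,2])/K[1,1]*d,-d],-1).reshape(-1,3)@T[:3,:3].T+T[:3,3]
    m=(d.ravel()>0)&(P[:,2]>lo)&(P[:,2]<hi)&(np.hypot(P[:,0]-cen[0],P[:,1]-cen[1])<rad)
    return cv2.minAreaRect((P[m,:2]*1000).astype(np.float32)),m.sum(),np.median(P[m,2])
E
python3 - <<'E'
from h import *
c=manip.get_calibration('wrist');p,d=snap('wrist','w1')
s=manip.read_state();print(s['joints'])
for lo,hi in[(.053,.064),(.018,.028)]: print(rectfit(c,d,lo,hi,0,(.53,.29),.075))
E
```

```text
t: 3.5
eef_pos: [0.5264, 0.2883, 0.1952]
orientation: [0.0, 1.0, -0.019, -0.0]
contact_force: [1.0, -0.2, 0.3]
opening: 0.999
grasp_force: 0.0
[ 4.80990418e-01  4.29723434e-01  1.71407421e+00 -1.99898806e-05
  9.97788873e-01  2.08640739e+00]
(((528.3287353515625, 289.658935546875), (40.81988525390625, 48.52020263671875), 89.6670913696289), np.int64(2294), np.float64(0.05902396417485023))
(((536.2462768554688, 289.5963439941406), (58.10515213012695, 100.4052963256836), 89.60932159423828), np.int64(3159), np.float64(0.024913650539666765))
```

View pics/w1.png

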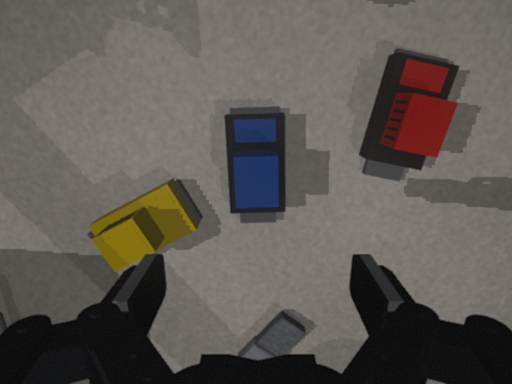

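```bash
python3 -m pendant '[0.06,-0.05,0.7,-0.04, 0,0,1,0, 0,0,1,0, 0,0,1,0, 0,0,0.8,0, 0,0,0.6,0, 0,0,0.3,0, 0,0,0.2,0, 0,0,0,0]' -0.4
python3 -m pendant '[0,0,0,0,0,0,0,0,0,0,0,0,0,0,0,0,0,0,0,0,0,0,0,0]' 1 30
```

```text
t: 4.45
eef_pos: [0.5283, 0.2895, 0.0272]
orientation: [0.0, 1.0, -0.003, -0.0]
contact_force: [-0.1, -1.0, -0.3]
opening: 0.699
grasp_force: 0.0
t: 5.05
eef_pos: [0.529, 0.2898, 0.0284]
orientation: [-0.0, 1.0, -0.003, 0.001]
contact_force: [-0.9, -2.4, 6.6]
opening: 0.46
grasp_force: 32.0
```

```bash
python3 -m pendant '[0,0,0,0,0,0,0,0, 0,0,-0.23,0, 0,0,0,0]' -0.1
python3 -m pendant '[0,0,0,0,0,0,0,0,0,0,0,0,0,0,0,0]' 1 30
```

```text
t: 5.45
eef_pos: [0.5287, 0.2898, 0.035]
orientation: [-0.0, 1.0, -0.003, 0.0]
contact_force: [0.6, 0.6, -0.2]
opening: 0.549
grasp_force: 0.0
t: 5.85
eef_pos: [0.5286, 0.2898, 0.0348]
orientation: [-0.0, 1.0, -0.003, 0.0]
contact_force: [-0.8, -0.1, 6.6]
opening: 0.464
grasp_force: 31.6
```

```bash
python3 -m pendant '[0,0,-0.5,0, 0,0,-1,0, 0,0,-1,0, 0,0,-1,0, 0,0.5,-0.6,0, 0.2,1,0,0, 0.2,1,0,0, 0.2,1,0,0, 0.2,1,0,0, 0.2,1,0,0]'
python3 -m pendant '[0.2,1,0,0, 0.2,1,0,0, 0.16,1,0,0, 0.1,1,0,0, 0.1,1,0,0, 0,1,0,0, 0,0.8,0,0, 0,0.4,0,0.13, 0,0,0,0.14, 0,0,0,0.13]'
python3 -m pendant '[0,0,0,0,0,0,0,0]'
python3 - <<'E'
from h import *
c=manip.get_calibration('wrist');p,d=snap('wrist','w2')
for x in manip.tip_of('slot_end','wrist')+manip.tip_of('bay_floor','wrist')+manip.tip_of('pack_nose','wrist'): print(x,world('wrist',d,x['point'],c))
p,d=manip.grab_frame('top');c=manip.get_calibration('top')
print(rectfit(c,d,.14,.2,0,(.57,-.09),.05))
E
```

```text
t: 6.85
eef_pos: [0.5567, 0.123, 0.1575]
orientation: [0.0, 1.0, -0.003, -0.0]
contact_force: [0.7, -0.6, -3.3]
opening: 0.458
grasp_force: 31.7
t: 7.85
eef_pos: [0.5779, -0.0924, 0.1573]
orientation: [-0.0, 0.987, -0.162, -0.001]
contact_force: [0.7, -0.9, -3.9]
opening: 0.458
grasp_force: 31.6
t: 8.05
eef_pos: [0.5783, -0.0917, 0.1573]
orientation: [-0.0, 0.987, -0.158, -0.0]
contact_force: [0.7, -0.8, -3.3]
opening: 0.467
grasp_force: 31.7
{'point': [34.1, 46.2], 'confidence': 0.35} [[0.73545381 0.02946887 0.04454932]]
(((0.0, 0.0), (0.0, 0.0), 0.0), np.int64(0), np.float64(nan))
  return _methods._mean(a, axis=axis, dtype=dtype,
  ret = ret.dtype.type(ret / rcount)
```

View pics/w2.png

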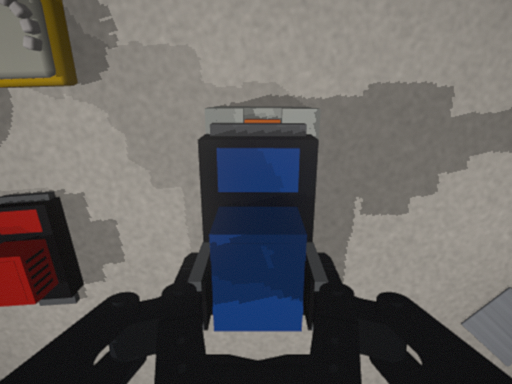

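The wrist view shows the pack held level, and the dock's tail wall and orange catch stick out beyond it at row 108–125, columns 205–317. I'll measure both from this camera.

```bash
python3 - <<'E'
from h import *
np.set_printoptions(precision=2,suppress=True)
s=manip.read_state();c=manip.get_calibration('wrist');p,d=manip.grab_frame('wrist')
q=s['orientation'];a=2*np.arctan2(q[2],q[1]);print('yaw deg',np.degrees(a),s['eef_pos'])
K=np.array(c['K']);T=np.array(c['cam_to_world']);u,v=np.meshgrid(np.arange(512),np.arange(384))
P=np.stack([(u-K[0,2])/K[0,0]*d,-(v-K[1,2])/K[1,1]*d,-d],-1).reshape(-1,3)@T[:3,:3].T+T[:3,3]
Q=P-s['eef_pos'];R=np.array([[np.cos(a),np.sin(a)],[-np.sin(a),np.cos(a)]]);Q[:,:2]=Q[:,:2]@R.T;Q*=1000  # x tool, y left
v=v.ravel();ok=d.ravel()>0
w=ok&(P[:,2]>.046)&(P[:,2]<.054)&(abs(Q[:,1])<60)&(v<135)
print('wall',w.sum(),Q[w].min(0),Q[w].max(0),cv2.minAreaRect(Q[w][:,:2].astype(np.float32)))
# far edge line: max x per y bin
ys=np.arange(-36,37,4);fe=[Q[w&(abs(Q[:,1]-y)<2)][:,0].max() if (w&(abs(Q[:,1]-y)<2)).any() else np.nan for y in ys];fe=np.array(fe);print(fe)
m=np.isfinite(fe);print('slope deg',np.degrees(np.arctan(np.polyfit(ys[m],fe[m],1)[0])))
b=ok&(P[:,2]>.138)&(P[:,2]<.152)&(abs(Q[:,1])<40)&(v<225)
print('block',Q[b].min(0),Q[b].max(0),cv2.minAreaRect(Q[b][:,:2].astype(np.float32)))
f=ok&(P[:,2]>.115)&(P[:,2]<.136)&(abs(Q[:,1])<40)&(v<140);print('foot',Q[f].min(0),Q[f].max(0))
E
```

```text
yaw deg -18.305300262366615 [ 0.58 -0.09  0.16]
wall 1388 [  48.7   -47.25 -111.17] [  67.57   41.07 -103.98] ((58.14867401123047, -3.093585968017578), (88.32117462158203, 18.86273765563965), 89.97452545166016)
[67.53 67.56 67.57 67.53 67.52 59.45 59.42 59.39 59.75 59.76 59.79 59.83
 67.46 67.53 67.51 67.48 67.5  67.46 67.51]
slope deg 1.3941311090124247
block [ 13.53 -28.7  -19.24] [58.   29.66 -5.27] ((35.78253173828125, 0.48095703125), (58.35258102416992, 44.430076599121094), 89.91552734375)
foot [ 57.44 -28.47 -32.97] [ 63.79  29.24 -21.53]
```

```bash
python3 -m pendant '[-0.18,0.12,0,0, 0,0,0.6,0, 0,0,0.8,0, 0,0,0.6,0, 0,0,0.2,0, 0,0,0,0]'
python3 -m pendant '[0,0,0.08,0, 0,0,0.08,0, 0,0,0.08,0, 0,0,0.08,0, 0,0,0,0]'
```

```text
t: 8.95
eef_pos: [0.5715, -0.0935, 0.0905]
orientation: [-0.0, 0.987, -0.16, -0.001]
contact_force: [-0.1, 1.0, -3.1]
opening: 0.461
grasp_force: 31.6
t: 9.45
eef_pos: [0.5724, -0.0935, 0.0828]
orientation: [-0.0, 0.987, -0.16, 0.0]
contact_force: [-5.5, 1.5, 8.4]
opening: 0.462
grasp_force: 33.4
```

```bash
python3 -m pendant '[0,0,0.07,0, 0,0,0.07,0, 0,0,0.07,0, 0,0,0,0]'
python3 - <<'E'
from h import *
p,d=snap('scene','s0');r=manip.look_for('dock','scene');print(r[:1])
u0,v0,u1,v1=map(int,r[0]['rect']);
cv2.imwrite('pics/s1.png',cv2.resize(p[max(0,v0-50):v1+20,max(0,u0-30):u1+30,::-1],None,fx=4,fy=4,interpolation=cv2.INTER_CUBIC)[:600,:800])
E
```

```text
t: 9.85
eef_pos: [0.5714, -0.0932, 0.0764]
orientation: [-0.0, 0.987, -0.16, -0.001]
contact_force: [-8.5, 2.1, 9.2]
opening: 0.461
grasp_force: 34.4
[{'rect': [197.6, 164.4, 270.2, 210.3], 'confidence': 0.56}]
```

View pics/s1.png

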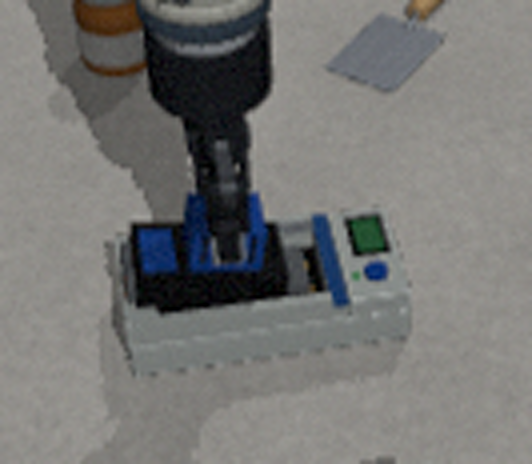

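The scene crop shows the pack tilted nose-down in the bay. The tail rests on the tail wall, and the tongue sits just before the blue lip at (300,270). I'll measure the tilt from the wrist.

```bash
cat > m.py <<'E'
from h import *
def meas():
    s=manip.read_state();c=manip.get_calibration('wrist');p,d=manip.grab_frame('wrist')
    D0=np.array([.5652,-.0898,.030]) 
    q=s['orientation'];a=2*np.arctan2(q[2],q[1])
    K=np.array(c['K']);T=np.array(c['cam_to_world']);u,v=np.meshgrid(np.arange(512),np.arange(384))
    P=np.stack([(u-K[0,2])/K[0,0]*d,-(v-K[1,2])/K[1,1]*d,-d],-1).reshape(-1,3)@T[:3,:3].T+T[:3,3]
    R=np.array([[np.cos(a),np.sin(a)],[-np.sin(a),np.cos(a)]])
    Q=P-s['eef_pos'];Q[:,:2]=Q[:,:2]@R.T;Q*=1000;z=P[:,2]*1000-30;v=v.ravel();ok=d.ravel()>0
    w=ok&(z>16)&(z<24)&(abs(Q[:,1])>36)&(abs(Q[:,1]+0)<50)&(Q[:,0]>40);xe=np.percentile(Q[w][:,0],99.5)
    X=Q[:,0]-xe+80  # dock x
    t=ok&(abs(Q[:,1])<24)&(X>27)&(X<48)&(z>20)&(z<75)
    pf=np.polyfit(X[t],z[t],1);print('tcp dock x %.1f z %.1f'%(80-xe,s['eef_pos'][2]*1000-30),'top fit tilt %.3f, z(37)=%.1f'%(pf[0],np.polyval(pf,37)),'resid',np.std(z[t]-np.polyval(pf,X[t])).round(2))
    b=ok&(abs(Q[:,1])<24)&(abs(z-np.polyval(pf,X))<1.5)&(X>27)
    xt=np.percentile(X[b],99.5);tl=np.arctan(pf[0]);zt=np.polyval(pf,xt)
    # from tail top edge (50,24) to tongue tip lower (-68,0)
    n=np.array([xt,zt])+np.array([[np.cos(tl),-np.sin(tl)],[np.sin(tl),np.cos(tl)]])@np.array([-118,-24])
    o=np.array([xt,zt])+np.array([[np.cos(tl),-np.sin(tl)],[np.sin(tl),np.cos(tl)]])@np.array([-50,-24])
    print('tail edge',xt,zt,'nose',n,'origin',o,'y rel wall', (Q[w][:,1].max()+Q[w][:,1].min())/2)
    return p
E
python3 -c "
from m import *
meas()"
```

```text
tcp dock x 6.0 z 46.4 top fit tilt -1.415, z(37)=49.2 resid 7.72
tail edge 94.09755352300171 -31.626466391388362 nose [ 6.40663768 50.89809527] origin [45.64469451 -4.63905352] y rel wall 0.7981024821654366
```

```bash
sed -i 's/(X>27)&(X<48)&(z>20)&(z<75)/(X>40+off)\&(X<55+off)\&(z>15)\&(z<75)/; s/def meas()/def meas(off=0)/; s/&(X>27)$/\&(X>36+off)/' m.py
python3 -c "
from m import *
p=meas()"
```

```text
tcp dock x 6.0 z 46.4 top fit tilt 0.175, z(37)=42.0 resid 0.59
tail edge 67.07609672724197 47.296335770529986 nose [-45.01962832   3.31283403] origin [21.96224565 15.03582677] y rel wall 0.7947466272125681
```

```bash
python3 -m pendant '[0,0,0.06,0, -0.15,0,0.04,0, -0.15,0,0.02,0, 0,0,0,0]'
python3 -c "
from m import *
p=meas(-5)"
```

```text
t: 10.45
eef_pos: [0.567, -0.0915, 0.0748]
orientation: [0.0, 0.987, -0.16, 0.004]
contact_force: [0.3, -0.8, 13.1]
opening: 0.465
grasp_force: 35.0
tcp dock x 1.4 z 44.8 top fit tilt 0.220, z(37)=42.5 resid 0.6
tail edge 62.75679799861072 48.171456414813846 nose [-47.33663414  -0.60800853] origin [19.07700629 13.99433254] y rel wall 0.4561279849046329
```

```bash
python3 -m pendant '[-0.15,0,-0.03,0, -0.15,0,0,0, -0.15,0,0,0, 0,0,0,0]'
python3 -c "
from m import *
p=meas(-10)"
```

```text
t: 10.9
eef_pos: [0.5536, -0.0868, 0.0744]
orientation: [0.0, 0.987, -0.16, 0.003]
contact_force: [4.8, -1.2, 6.8]
opening: 0.464
grasp_force: 34.3
tcp dock x -12.7 z 44.4 top fit tilt 0.193, z(37)=44.7 resid 0.62
tail edge 48.82158008887795 47.033175841607246 nose [-62.47134993   1.05618454] origin [ 4.29064457 13.97268912] y rel wall 0.3621309576338412
```

```bash
python3 -m pendant '[-0.1,0,0,0, -0.1,0,0,0, 0,0,0,0]'
python3 -c "
from m import *
p=meas(-15)"
```

```text
t: 11.25
eef_pos: [0.549, -0.0853, 0.0746]
orientation: [0.0, 0.987, -0.16, 0.004]
contact_force: [6.1, -2.2, 5.4]
opening: 0.459
grasp_force: 34.1
tcp dock x -17.6 z 44.6 top fit tilt 0.197, z(37)=46.1 resid 0.62
tail edge 43.94753730982212 47.46606659750618 nose [-67.20243517   1.14454225] origin [-0.48077262 14.26779441] y rel wall 0.4301774443184847
```

```bash
python3 -m pendant '[-0.04,0,0,0, 0,0,0,0, 0,0,0,0, 0,0,0,0,0,0,0,0]' -0.3
python3 -m pendant '[0,0,-0.5,0, 0,0,-1,0, 0,0,-1,0, 0,0,0,0]'
python3 -c "
from m import *
p=meas(-15)
cv2.imwrite('pics/w3.png',p[:,:,::-1])"
```

```text
t: 11.8
eef_pos: [0.5438, -0.0841, 0.0724]
orientation: [-0.0, 0.987, -0.16, -0.0]
contact_force: [-1.1, -0.3, -0.2]
opening: 0.65
grasp_force: 0.0
t: 12.2
eef_pos: [0.547, -0.0846, 0.1524]
orientation: [0.0, 0.987, -0.16, 0.004]
contact_force: [-0.6, -0.1, -0.4]
opening: 0.651
grasp_force: 0.0
tcp dock x -19.5 z 122.4 top fit tilt 0.091, z(37)=35.7 resid 0.68
tail edge 46.834484392659235 36.60895822144877 nose [-68.50615715   2.01797083] origin [-0.78575721  8.17811951] y rel wall 0.22736980258202166
```

View pics/w3.png

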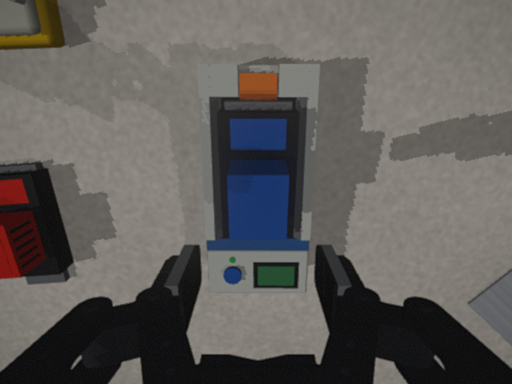

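The wrist view shows the pack in the bay with its nose under the blue lip (row 245). The tail is raised on the orange catch at (258,85). Next I'll shut the fingers and press on the tail.

```bash
python3 -m pendant '[0.6,0,0,0, 0.6,0,0,0, 0.6,0,0,0, 0.05,0,0.6,0, 0,0,0.8,0, 0,0,0.7,0, 0,0,0.3,0, 0,0,0,0]' 1
python3 -m pendant '[0,0,0.12,0, 0,0,0.12,0, 0,0,0.12,0,0,0,0,0]'
```

```text
t: 13.05
eef_pos: [0.5955, -0.1014, 0.074]
orientation: [-0.0, 0.987, -0.16, -0.002]
contact_force: [-0.9, 0.5, -0.4]
opening: 0.004
grasp_force: 0.0
t: 13.45
eef_pos: [0.5968, -0.1016, 0.0648]
orientation: [-0.0, 0.987, -0.16, 0.0]
contact_force: [0.2, -0.8, 0.2]
opening: -0.001
grasp_force: 0.0
```

```bash
python3 -m pendant '[0,0,0.1,0, 0,0,0.08,0, 0,0,0.08,0,0,0,0,0]'
python3 -m pendant '[0,0,0.08,0, 0,0,0.08,0,0,0,0,0]'
```

```text
t: 13.85
eef_pos: [0.5966, -0.1016, 0.0566]
orientation: [-0.0, 0.987, -0.16, -0.0]
contact_force: [0.8, 0.4, -0.3]
opening: 0.002
grasp_force: 0.0
t: 14.15
eef_pos: [0.5969, -0.1016, 0.054]
orientation: [-0.0, 0.987, -0.16, -0.0]
contact_force: [-5.7, 0.5, 19.1]
opening: -0.002
grasp_force: 9.4
```

```bash
python3 -m pendant '[0,0,0.05,0,0,0,0,0,0,0,0,0]'
python3 -m pendant '[0,0,-0.4,0, 0,0,-1,0, 0,0,-1,0, -0.6,0,-0.5,0, -0.6,0,0,0, -0.6,0,0,0,0,0,0,0]'
python3 -c "
from m import *
p=meas(-8)
cv2.imwrite('pics/w4.png',cv2.resize(p[40:310,170:350,::-1],None,fx=2.2,fy=2.2,interpolation=cv2.INTER_CUBIC))"
```

```text
t: 14.45
eef_pos: [0.597, -0.1016, 0.054]
orientation: [0.0, 0.987, -0.16, 0.0]
contact_force: [-10.4, 2.2, 31.3]
opening: 0.0
grasp_force: 15.9
t: 15.15
eef_pos: [0.5433, -0.084, 0.1376]
orientation: [-0.0, 0.987, -0.159, -0.001]
contact_force: [-0.1, 0.3, 0.6]
opening: -0.0
grasp_force: 0.0
tcp dock x -23.4 z 107.6 top fit tilt -0.016, z(37)=25.1 resid 0.68
tail edge 57.94277447845439 24.792536239034778 nose [-60.42210129   2.66210054] origin [7.56939072 1.58645494] y rel wall 0.8686868419531599
```

View pics/w4.png

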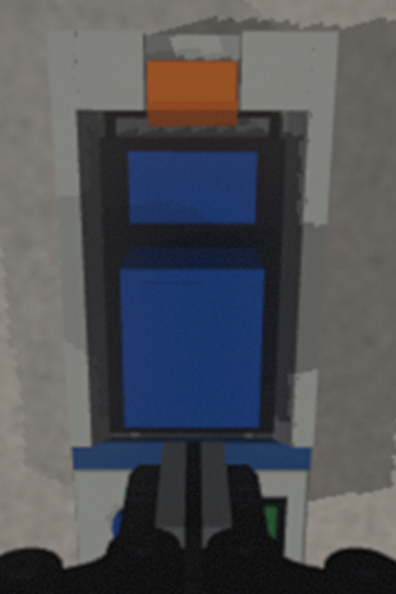

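The catch now overlaps the tail foot (crop rows 60–125). The pack lies flat, with a tilt of about 0 and its top at about 24–25 mm, and the robot is touching nothing.

```bash
python3 -c "
from cell import manip
print(manip.finish_job())"
```

```text
the job is handed in; nothing more can be done
None
```

The charged pack is seated flat in the dock with its nose under the lip and the catch over the tail foot; I released it, left the spent pack and other items alone, and handed the job in at about 15 s.

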